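# Refit the throat plate of a bench table saw

### The job

The saw blade has just been changed: refit the throat plate with the narrow slot in the saw table. Hook its tongue under the lip at the rear of the opening, lower the front and press it down until it snaps past the spring plunger and is fully home, flush with the table and bearing on all three levelling screws so that it cannot rock; leave the spare plate with the wide slot and the push stick where they lie.

Things in the scene. Friction and masses are not known exactly. Their poses are not given: they have to be found in the camera images.
- plate: The throat plate to fit: bare steel, 170 mm long (its x) x 62 mm wide (its y) x 10 mm thick, about 0.45 kg, lying flat, right side up, on the black rubber mat (top 3 mm above the bench). Its middle slot is narrow: 4 mm wide, from x = -20 to +56 mm. Origin: centre of the underside; z up through the thickness. Its sides are plain and parallel, so it can be gripped across its 62 mm width.
- plate_front (a point): Point on the plate's top face, on its centre line (x = -78 mm, z = +10 mm in the plate's frame; front is -x). The last 4 mm of the front end (x = -85 to -81 mm) are only 3.5 mm thick, level with the underside. A round finger hole of 18 mm lies at x = -40 mm; the top between it and the front end is solid: the place to press.
- plate_rear (a point): Point on the plate's top face, on its centre line, 5 mm from the rear end (x = +80 mm, z = +10 mm in the plate's frame). From the rear end face (x = +85 mm) a tongue, 30 mm wide and 3.5 mm thick, level with the underside, sticks out 10 mm (tip at x = +95 mm).
- spare: The spare plate, to be left alone: same steel, size, tongue and frame as the plate, but its slot is 16 mm wide. It lies on the same mat; which of the two lies nearer the saw changes.
- saw: Bench table saw, fixed: black housing under a square grey table 300 x 300 mm, its top 160 mm above the bench. Origin: under its centre at bench height; x to the rear of the saw, y left, z up. On the table stand an aluminium rip fence, 34 mm high, 111 mm right (-y) of the centre line, and a mitre gauge, 36 mm high, more than 70 mm left. The blade is lowered out of the way.
- throat (a point): Middle of the opening in the saw table, at the level of the table top; axes as the saw's. The opening is 173 mm long (x = -86.5 to +86.5 mm) and 67 mm wide. The plate belongs in it with its x along the saw's x. The well below is open but for the ledges of the three screws, 16 mm below the table top.
- lip (a point): Middle of the edge of the rear lip, at the level of the table top (throat frame x = +86.5 mm). The lip is the table top itself, only 4.5 mm thick along the 67 mm rear edge, with free room for the tongue underneath it, 14 mm deep; the rear end face of the plate bears against the lip's edge.
- screw_rear: Brass levelling screw with a flat 10 mm head, 10 mm below the table top, on the centre line, 68 mm to the rear of the middle of the opening. Origin: centre of its top.
- screw_front_left: Same screw, 74 mm to the front of the middle of the opening and 23 mm to the left (+y). Origin: centre of its top.
- screw_front_right: Same screw, 74 mm to the front of the middle of the opening and 23 mm to the right (-y). Origin: centre of its top.
- push_stick: Push stick of plywood, 200 mm long, 12 mm thick, lying on the bench beyond the mat; to be left alone. Origin: on its underside near the middle.
- plunger (a joint): Spring plunger on the centre line in the front wall of the opening, round nose 8 mm thick, axis 4 mm below the table top. 0 = fully out, 4.4 mm proud of the wall; 0.0044 = flush. Spring 5.4 N, plus 0.9 N per mm. A plate lowered at the front rests on the nose, some 9 mm proud; pressed near its front end with some 8 to 15 N it snaps under the nose, which then holds it down and against the lip.

How it is judged (in metres and radians):
At the end, for the whole second after the job is handed in: The narrow-slot plate lies released and at rest in the opening, tongue under the lip, its top flush with the saw table within 1.5 mm at both the front and the rear, and it bears on each of the three levelling screws (more than 0.15 N on each) (contact force between plate and screw_rear above 0.15 N and contact force between plate and screw_front_left above 0.15 N and contact force between plate and screw_front_right above 0.15 N and z of plate_front in the frame of throat between -0.0015 and 0.0015 m and z of plate_rear in the frame of throat between -0.0015 and 0.0015 m and x of plate_rear in the frame of throat above 0.077 m and linear speed of plate below 0.01 m/s and angular speed of plate below 0.05 rad/s); the robot touches nothing.
It fails at once if the spare plate was shifted by more than 30 mm (distance of spare from where it was at the start of the episode above 0.03 m).
It fails at once if the push stick was shifted by more than 30 mm (distance of push_stick from where it was at the start of the episode above 0.03 m).
It also fails if it takes over 48 s, if anything falls off the work surface, if the arm or the gripper's body presses on something with over 40 N, if the wrist force passes 120 N, or if a joint passes its speed limit or range.

### The arm

A 6-joint arm with a two-finger parallel gripper is mounted at the origin on the work surface. World frame = base frame: x ahead of the robot, y to its left, z up, the work surface at z = 0. Lengths are in mm, angles in degrees, forces in N, time in s.
With the tool pointing down it reaches from about 300 to 850 mm from the base axis. Payload 4.2 kg.
Tool frame: the origin (TCP) lies at the centre of the arm's flange, where the gripper is bolted on; the fingertips stand 191 mm ahead of it and the grasp point (between the pads) lies 172 mm ahead of it; z points along the fingers, x is the direction in which the jaws open and shut, and the axes are right-handed (so a half turn about z gives the same grasp; the last joint's range is limited). The gripper opens to 91 mm and grips with 3 to 60 N. Pads are 32 mm wide; open, the fingers measure 118 mm over their backs; the gripper's body (76 mm by 178 mm) begins 60 mm behind the grasp point.
Start: joints at [64.286, 18.312, 89.639, -0, 72.044, -1.146], TCP at [239.07, 522.942, 404.776] pointing down, gripper open.
Joint ranges: [-177.97, 177.97], [-48.28, 115.42], [12.27, 149.76], [-77.06, 257.06], [2.81, 150.46], [-146.56, 146.56]. Speed limits (degrees/s): [147.25, 147.25, 180, 180, 180, 180].

### API

Orientations are given as [roll, pitch, yaw] about the fixed x, y, z axes, in that order (R = Rz(yaw) Ry(pitch) Rx(roll)).
In Python, from workcell import telemetry, imaging, env gives the robot as it stands. The module is installed in compiled form; this text tells all that it offers.
- The arm moves only by the tool jog_arm, never from a script. Its argument "series" is a list of rows, each a list of 3 entries, a list of its own where there are three numbers: the shift along the world's x, y, z in mm, then the turn, a rotation vector about the world's x, y, z in rad, then the opening, from 0 (shut) to 1 (fully open). In form: [[[x, y, z], [ax, ay, az], jaw], ...]. A call has exactly 5 rows; each row is the pose to reach, as a shift and turn from the pose measured when the call began; what a row does not reach only later rows make up. A row lasts 1/12 s, in which the tool goes at most 41.7 mm and 7.16 degrees, less where a joint would pass 70% of its speed; a pose out of reach is approached as far as the arm can. A call with a gripper value outside its range is refused whole. The fingers move at their own pace and stop on an object; "squeeze" is the grip in N (left out, the last holds). Time passes only in rows, so rows that repeat a pose let the fingers close, or fill a call up. It gives the time, the measured TCP pose, the force and the opening at its end, in the units of the state.
- telemetry.state(): the state, without advancing time (a new reading comes with each control period).
- imaging.grab_frame(name): name is "scene" or "side" or "wrist"; returns a dict with "pixels" (400x640x3 uint8, red, green, blue), "fov_y" (degrees; the focal length in pixels is half the picture's height over the tangent of half this angle, whatever the lens; pixels are square), "cx", "cy" (the principal point, pixels), "k1" (the pictures are not rectified: a ray, as slopes to the right and down, at radius r is drawn at 1 + k1 r^2 times it, then the intrinsics apply), "R" (3x3) and "t" (3): a world point X has camera coordinates R X + t; the wrist camera has in their place "T_tool_cam" (4x4, takes a point from camera to tool coordinates, whose origin is the TCP and whose axes are the tool frame's). Camera axes: x right, y down, z forward; pixel columns grow to the right and rows downward; lengths in mm; the calibration is good to about 2 mm. A picture is of the moment at which its call begins: read the wrist's pose just before it. There is no depth.
- env.job_done(): hands the job in, once; it reports no verdict.
The state is a dict: "time_s": time; "qpos": joint angles; "qvel": joint speeds; "effort": joint torques, N m; "ee_pos": TCP position; "ee_rot": TCP orientation; "force": force on the tool from outside, world axes, zero at the start; "torque": the same for the moment, N m; "gripper_width": finger opening in mm.
Only numpy, scipy, OpenCV 4.12 (cv2) and the standard library are available. Lean on these libraries where they do the work, as an engineer would, in place of code of your own. Each camera call takes 0.05 s, during which the arm holds its last target.

## Working session

There is one attempt and no reset: what is moved stays moved. The work goes in short steps, Python scripts to look and compute and a tool call to move; the robot and the scene stay as the last step left them, time stands still between calls to the robot, and variables do not carry over. Pictures are saved under pics/ and viewed, and the job is handed in when it is done.

Besides the shell and the picture viewer there is one more tool, called after "Emit:" as a command line: name --argument value ..., lists and objects as JSON in quotes. jog_arm: Moves the arm, as the interface text tells. Its arguments: {"type":"object","properties":{"series":{"type":"array"},"squeeze":{"type":"number"}},"required":["series"]}

```bash
mkdir -p pics
python3 - <<'E'
from workcell import telemetry, imaging
import cv2,numpy as np
s=telemetry.state();print({k:np.round(v,2).tolist() for k,v in s.items()})
for n in("scene","side","wrist"):
    f=imaging.grab_frame(n);cv2.imwrite(f"pics/{n}0.png",f["pixels"][:,:,::-1]);
    np.savez(f"pics/{n}0.npz",**f)
    print(n,{k:np.round(v,3).tolist() for k,v in f.items() if k!="pixels"})
E
```

```text
{'time_s': 0.0, 'qpos': [64.29, 18.35, 89.71, -0.0, 72.04, -1.15], 'qvel': [-0.03, 0.12, 0.03, 0.04, 0.02, 0.04], 'effort': [-0.0, -41.25, -23.2, 0.07, 0.05, -0.0], 'ee_pos': [239.0, 522.8, 403.93], 'ee_rot': [-180.0, 0.1, 65.43], 'force': [0.5, 1.07, 0.03], 'torque': [-0.01, -0.02, 0.04], 'gripper_width': 91.58}
scene {'fov_y': 46.517, 'cx': 319.473, 'cy': 192.917, 'k1': -0.049, 'R': [[0.266, 0.964, 0.018], [0.673, -0.173, -0.719], [-0.69, 0.204, -0.694]], 't': [-136.446, -311.054, 1575.878]}
side {'fov_y': 46.76, 'cx': 323.163, 'cy': 199.077, 'k1': -0.018, 'R': [[0.768, -0.641, -0.003], [-0.442, -0.525, -0.728], [0.465, 0.56, -0.686]], 't': [-466.091, 318.535, 762.186]}
wrist {'fov_y': 65.984, 'cx': 325.31, 'cy': 199.31, 'k1': 0.017, 'T_tool_cam': [[1.0, -0.0, -0.002, 0.829], [0.001, 0.956, 0.292, -81.971], [0.001, -0.292, 0.956, 20.271], [0.0, 0.0, 0.0, 1.0]]}
```

View pics/scene0.png

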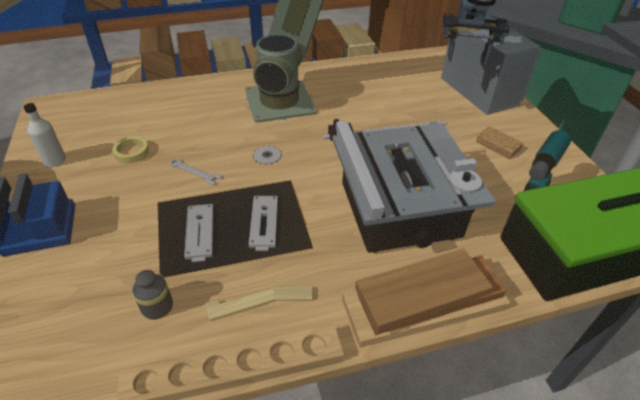

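View pics/side0.png

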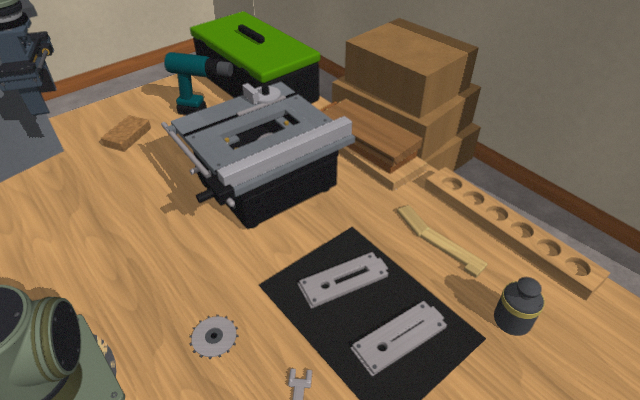

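View pics/wrist0.png

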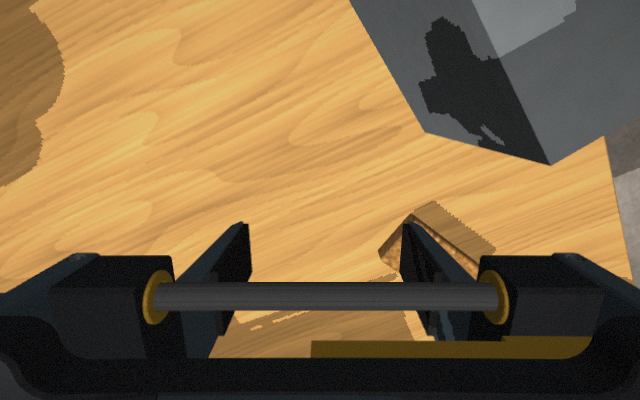

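The scene view shows the narrow-slot plate at about (200,232) and the wide-slot spare at (263,221), both with their tongues pointing away from the robot. The saw opening is at about (407,163). In the side view the narrow plate is at (400,340), the spare at (345,278) and the opening at (262,132). Next I'll zoom in to measure them.

```bash
cat > h.py <<'E'
import numpy as np,cv2
def load(n): return dict(np.load(f"pics/{n}.npz"))
def rays(f,uv):
    h=f["pixels"].shape[0];F=h/2/np.tan(np.radians(float(f["fov_y"]))/2)
    K=np.array([[F,0,f["cx"]],[0,F,f["cy"]],[0,0,1]],float)
    p=cv2.undistortPoints(np.array(uv,float).reshape(-1,1,2),K,np.array([float(f["k1"]),0,0,0])).reshape(-1,2)
    d=np.c_[p,np.ones(len(p))]
    if "R" in f: R=f["R"];c=-R.T@f["t"]
    else:
        T=f["T_wc"];R=T[:3,:3].T;c=T[:3,3]
    d=d@R
    return c,d/np.linalg.norm(d,axis=1)[:,None]
def plane(f,uv,z):
    c,d=rays(f,uv); return c+d*((z-c[2])/d[:,2])[:,None]
def tri(fs,uvs):
    A=np.zeros((3,3));b=np.zeros(3);L=[]
    for f,uv in zip(fs,uvs):
        c,d=rays(f,[uv]);M=np.eye(3)-np.outer(d[0],d[0]);A+=M;b+=M@c;L.append((c,M))
    X=np.linalg.solve(A,b);return X,[round(float(np.linalg.norm(M@(X-c))),2) for c,M in L]
def wrist_T(f,s):
    from scipy.spatial.transform import Rotation as Ro
    T=np.eye(4);T[:3,:3]=Ro.from_euler("xyz",s["ee_rot"],degrees=True).as_matrix();T[:3,3]=s["ee_pos"]
    f["T_wc"]=T@f["T_tool_cam"];return f
E
python3 - <<'E'
from h import *
for n,(a,b,c,d),k in(("scene0",(150,180,310,270),5),("scene0",(330,120,490,250),5),("side0",(280,240,460,390),4),("side0",(180,90,350,220),4)):
    im=load(n)["pixels"][b:d,a:c,::-1]
    cv2.imwrite(f"pics/{n}_{a}.png",cv2.resize(im,None,fx=k if k*(d-b)<=600 else 4.5,fy=k if k*(d-b)<=600 else 4.5,interpolation=cv2.INTER_CUBIC))
E
```

```text
(no output)
```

View pics/scene0_150.png

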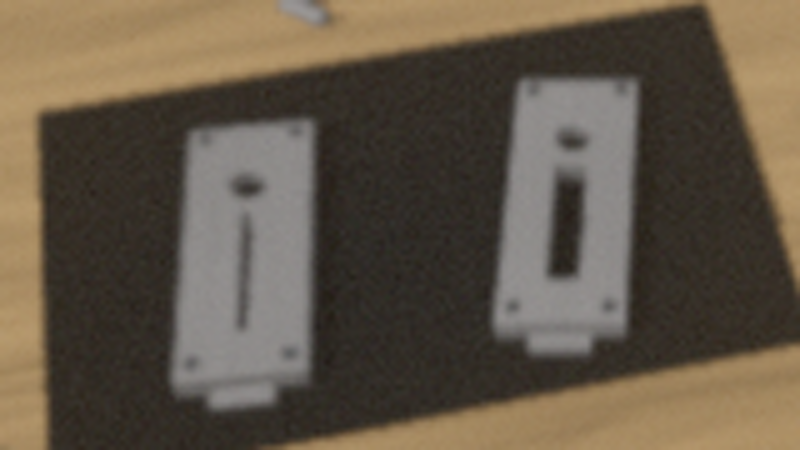

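View pics/scene0_330.png

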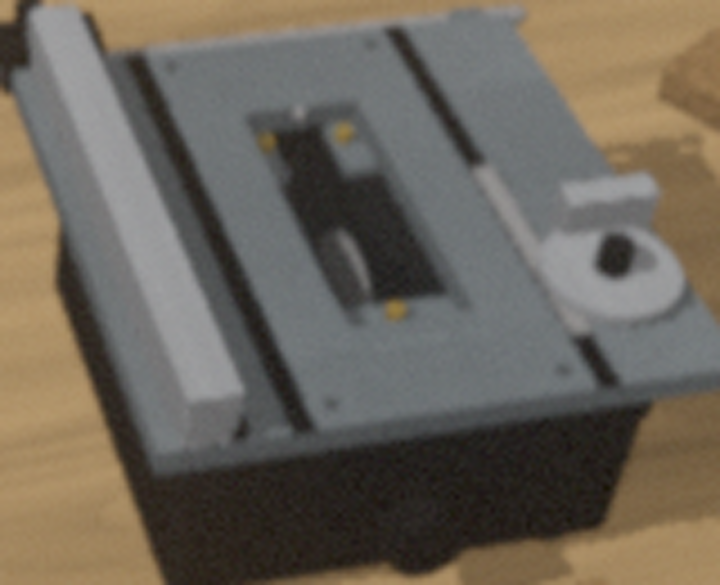

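View pics/side0_280.png

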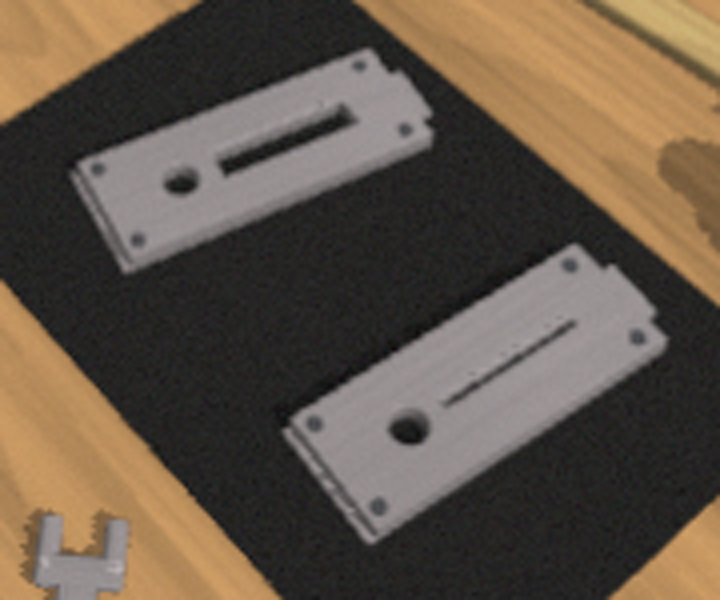

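View pics/side0_180.png

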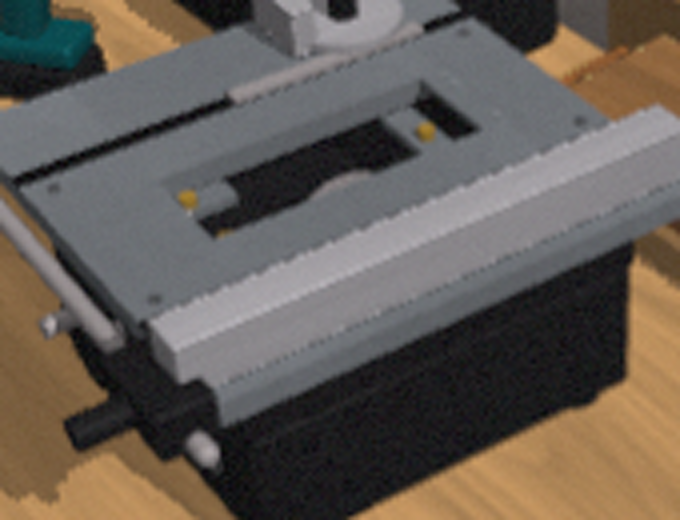

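Run:
```python
from h import *
a,b=load("scene0"),load("side0")
def sc(p,k,o): return np.array(p)/k+np.array(o)-(0.5-0.5/k)
S=lambda p:sc(p,5,(150,180)); D=lambda p:sc(p,4,(280,240)); ST=lambda p:sc(p,4.5,(330,120)); DT=lambda p:sc(p,4,(180,90))
P={}
for n,p,q in(("FR",(206,138),(378,506)),("FL",(296,132),(315,424)),("RR",(191,362),(637,337)),("RL",(290,353),(570,265)),("hole",(246,182),(409,423))):
    X,r=tri([a,b],[S(p),D(q)]);P[n]=X;print("narrow",n,X.round(1),r, plane(a,[S(p)],13)[0].round(1),plane(b,[D(q)],13)[0].round(1))
for n,p,q in(("hole",(572,136),(182,180)),("RR",(512,306),(404,130))):
    X,r=tri([a,b],[S(p),D(q)]);print("spare",n,X.round(1),r)
for n,p,q in(("FR dot",(171,66),(154,299)),("FL dot",(372,44),(53,188)),("RR dot",(331,404),(580,121)),("RL dot",(562,370),(462,31)),("openFL",(357,103),(165,181)),("openRL",(467,308),(421,82)),("screwFL",(343,131),(188,197)),("screwR",(396,308),(426,130))):
    X,r=tri([a,b],[ST(p),DT(q)]);P[n]=X;print("saw",n,X.round(1),r,plane(a,[ST(p)],160)[0].round(1),plane(b,[DT(q)],160)[0].round(1))
```

```text
narrow FR [ 447.7 -325.5   13.5] [0.1, 0.1] [ 447.2 -325.6   13. ] [ 447.8 -325.2   13. ]
narrow FL [ 453.7 -280.2   12.3] [0.13, 0.13] [ 454.4 -280.3   13. ] [ 453.3 -280.4   13. ]
narrow RR [ 594.4 -343.2   13.5] [0.29, 0.29] [ 594.1 -343.6   13. ] [ 594.7 -342.8   13. ]
narrow RL [ 600.4 -297.8   13.2] [0.17, 0.17] [ 600.3 -298.    13. ] [ 600.5 -297.6   13. ]
narrow hole [ 484.6 -307.6   14.3] [0.72, 0.72] [ 483.7 -308.4   13. ] [ 485.1 -306.4   13. ]
spare hole [ 492.6 -143.2   12.9] [0.09, 0.09]
spare RR [ 597.3 -191.6   12.7] [0.39, 0.39]
saw FR dot [448.2 142.  160.3] [0.02, 0.02] [447.8 142.2 160. ] [448.3 142.4 160. ]
saw FL dot [455.5 262.6 159.7] [0.05, 0.05] [455.9 262.4 160. ] [455.4 262.4 160. ]
saw RR dot [717.9 126.3 159.7] [0.15, 0.15] [718.3 126.  160. ] [717.6 126.2 160. ]
saw RL dot [724.8 245.6 160.3] [0.98, 0.98] [725.3 244.7 160. ] [725.5 247.6 160. ]
saw openFL [506.1 230.5 159.8] [1.15, 1.15] [505.2 231.6 160. ] [505.7 228.3 160. ]
saw openRL [673.  218.8 159.5] [0.18, 0.18] [673.4 218.6 160. ] [672.5 217.8 160. ]
saw screwFL [514.2 221.  149.2] [0.07, 0.07] [526.5 214.1 160. ] [507.6 207.3 160. ]
saw screwR [654.4 190.  148.9] [0.43, 0.43] [664.5 183.8 160. ] [644.9 175.6 160. ]
```

The two views agree:

| Item | Centre (mm) | Yaw (deg) | Top height (mm) |
|---|---|---|---|
| Plate | (524, -311.7) | -6.9 | about 13 |
| Opening | (586.6, 194.1) | -3.5 | 160 |

The screws fall where the text says they should. I'll move over the plate now.

Emit:
jog_arm --series '[[[12,-40,10],[0,0,0.1],1],[[24,-80,10],[0,0,0.2],1],[[36,-120,10],[0,0,0.309],1],[[47,-160,10],[0,0,0.309],1],[[58,-200,10],[0,0,0.309],1]]'

```text
time_s: 0.57
ee_pos: [296.7, 322.0, 413.8]
ee_rot: [-180.0, 0.1, 83.2]
force: [1.7, 0.5, 0.3]
gripper_width: 91.2
```

Emit:
jog_arm --series '[[[11,-40,0],[0,0,0],1],[[22,-80,0],[0,0,0],1],[[33,-120,0],[0,0,0],1],[[44,-160,0],[0,0,0],1],[[55,-200,0],[0,0,0],1]]'

```text
time_s: 0.98
ee_pos: [351.1, 120.8, 413.9]
ee_rot: [180.0, 0.1, 83.2]
force: [1.7, -0.1, 0.0]
gripper_width: 91.2
```

Emit:
jog_arm --series '[[[11,-40,0],[0,0,0],1],[[22,-80,0],[0,0,0],1],[[33,-120,0],[0,0,0],1],[[44,-160,0],[0,0,0],1],[[55,-200,0],[0,0,0],1]]'

```text
time_s: 1.4
ee_pos: [405.6, -80.5, 414.0]
ee_rot: [180.0, 0.1, 83.2]
force: [1.5, 0.5, -0.1]
gripper_width: 91.3
```

Emit:
jog_arm --series '[[[13,-40,-10],[0,0,0],1],[[26,-80,-20],[0,0,0],1],[[38,-120,-30],[0,0,0],1],[[50,-160,-40],[0,0,0],1],[[60,-195,-50],[0,0,0],1]]'

```text
time_s: 1.82
ee_pos: [464.7, -274.2, 364.3]
ee_rot: [179.9, 0.1, 83.2]
force: [0.8, 0.5, 0.3]
gripper_width: 91.0
```

Emit:
jog_arm --series '[[[8,-30,-15],[0,0,0],1],[[8,-30,-30],[0,0,0],1],[[8,-30,-30],[0,0,0],1],[[8,-30,-30],[0,0,0],1],[[8,-30,-30],[0,0,0],1]]'

```text
time_s: 2.23
ee_pos: [472.7, -303.6, 335.0]
ee_rot: [179.9, 0.1, 83.2]
force: [1.2, 0.3, -0.1]
gripper_width: 91.3
```

```bash
cat > snap.py <<'E'
import sys
from workcell import telemetry, imaging
from h import *
s=telemetry.state();f=wrist_T(imaging.grab_frame("wrist"),s)
n=sys.argv[1];np.savez(f"pics/{n}.npz",**f);cv2.imwrite(f"pics/{n}.png",f["pixels"][:,:,::-1])
print({k:np.round(s[k],2).tolist() for k in("time_s","ee_pos","ee_rot","force","gripper_width","qpos")})
E
python3 snap.py w1
```

```text
{'time_s': 2.23, 'ee_pos': [472.73, -303.6, 334.99], 'ee_rot': [179.93, 0.07, 83.21], 'force': [1.19, 0.28, -0.07], 'gripper_width': 91.3, 'qpos': [-33.88, 20.15, 97.53, -0.03, 62.22, -117.07]}
```

View pics/w1.png

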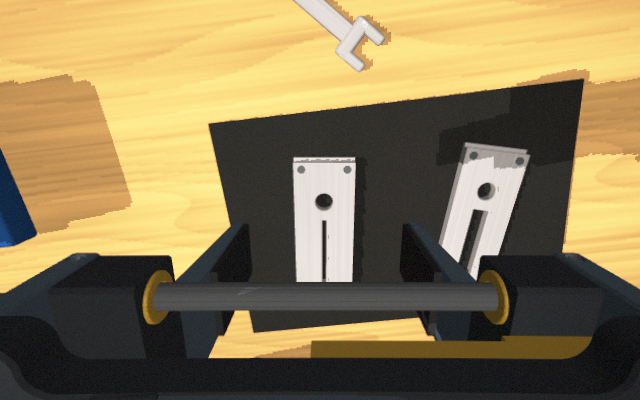

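The wrist view shows the narrow plate between the fingers. Its front dots are at (301,169) and (348,169) and the finger hole is at (324,201).

Run:
```python
from h import *
f=load("w1")
print(plane(f,[(301,169.5),(348,169.5),(324,201),(293.5,157),(355,157)],13).round(1))
```

```text
[[ 449.5 -325.5   13. ]
 [ 455.  -279.1   13. ]
 [ 484.8 -306.8   13. ]
 [ 436.3 -331.1   13. ]
 [ 443.5 -271.1   13. ]]
```

Emit:
jog_arm --series '[[[2,-2,-35],[0,0,0],1],[[2,-2,-70],[0,0,0],1],[[2,-2,-100],[0,0,0],1],[[2,-2,-125],[0,0,0],1],[[2,-2,-136],[0,0,0],1]]'

```text
time_s: 2.7
ee_pos: [474.2, -304.0, 197.7]
ee_rot: [-180.0, 0.0, 83.3]
force: [-0.7, 0.5, -0.4]
gripper_width: 91.5
```

Emit:
jog_arm --series '[[[0,0,0],[0,0,0],0.5],[[0,0,0],[0,0,0],0.5],[[0,0,0],[0,0,0],0.5],[[0,0,0],[0,0,0],0.5],[[0,0,0],[0,0,0],0.5]]' --squeeze 50

```text
time_s: 3.12
ee_pos: [474.8, -304.5, 199.5]
ee_rot: [179.9, 0.1, 83.3]
force: [-0.6, 1.0, 4.5]
gripper_width: 60.9
```

Emit:
jog_arm --series '[[[0,0,0],[0,0,0],0.4],[[0,0,0],[0,0,0],0.4],[[0,0,10],[0,0,0],0.4],[[0,0,30],[0,0,0],0.4],[[0,0,50],[0,0,0],0.4]]' --squeeze 60

```text
time_s: 3.53
ee_pos: [474.2, -304.1, 249.3]
ee_rot: [-179.9, 0.0, 83.3]
force: [0.9, -0.3, -4.3]
gripper_width: 61.2
```

Emit:
jog_arm --series '[[[0,0,40],[0,0,0],0.4],[[0,0,80],[0,0,0],0.4],[[0,0,120],[0,0,0],0.4],[[0,0,155],[0,0,0],0.4],[[0,0,185],[0,0,0],0.4]]'

```text
time_s: 3.95
ee_pos: [473.5, -303.7, 437.5]
ee_rot: [180.0, 0.1, 83.3]
force: [0.1, -0.3, -4.9]
gripper_width: 61.1
```

```bash
python3 snap.py w2
python3 - <<'E'
from workcell import imaging
import cv2,numpy as np
for n in("scene","side"):
    f=imaging.grab_frame(n);cv2.imwrite(f"pics/{n}2.png",f["pixels"][:,:,::-1]);np.savez(f"pics/{n}2.npz",**f)
E
```

```text
{'time_s': 3.95, 'ee_pos': [473.5, -303.7, 437.49], 'ee_rot': [180.0, 0.08, 83.33], 'force': [0.08, -0.33, -4.93], 'gripper_width': 61.09, 'qpos': [-33.83, 16.11, 88.06, -0.07, 75.79, -117.15]}
```

View pics/w2.png

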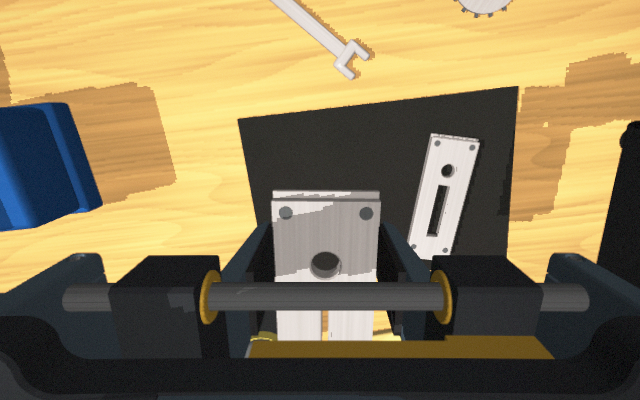

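View pics/side2.png

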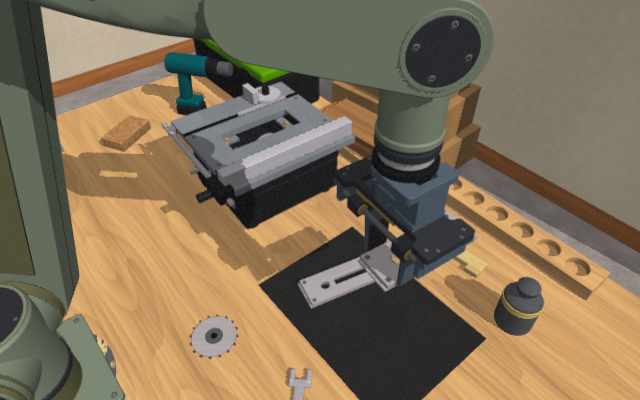

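View pics/scene2.png

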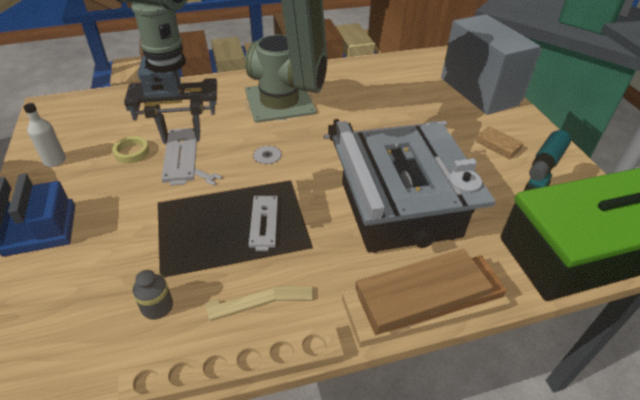

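The plate is held. The wrist view shows its front dots at (286,213) and (366,213), and the scene view shows it at about (181,157). Next I'll measure how it sits in the jaws, including droop.

Run:
```python
from h import *
im=load("scene2")["pixels"][110:200,130:240,::-1]; cv2.imwrite("pics/z1.png",cv2.resize(im,None,fx=6,fy=6,interpolation=cv2.INTER_CUBIC))
im=load("side2")["pixels"][220:320,330:430,::-1]; cv2.imwrite("pics/z2.png",cv2.resize(im,None,fx=6,fy=6,interpolation=cv2.INTER_CUBIC))
```

```text
(no output)
```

View pics/z1.png

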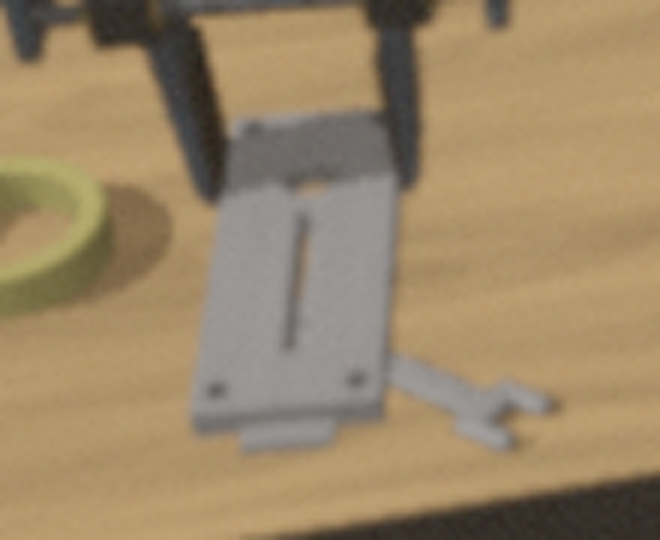

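View pics/z2.png

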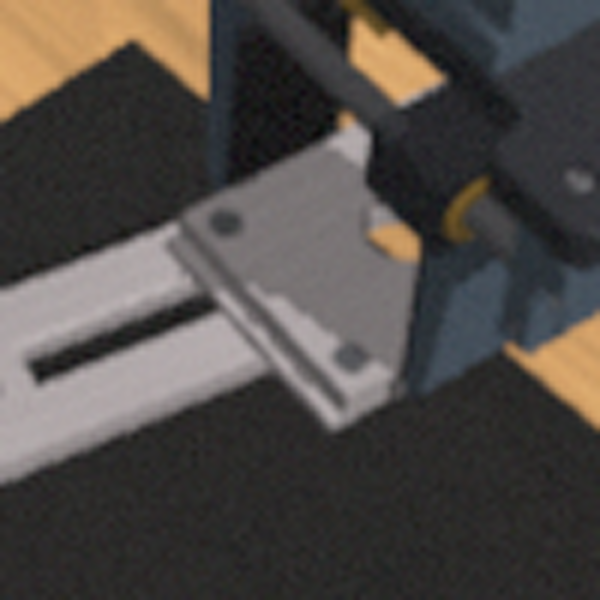

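Run:
```python
from h import *
a,b,w=load("scene2"),load("side2"),load("w2")
S=lambda p:np.array(p)/6+np.array((130,110))-.417; D=lambda p:np.array(p)/6+np.array((330,220))-.417
FR,r=tri([b,w],[D((352,356)),(286,213)]);print(FR.round(1),r)
FL,r2=tri([b,w],[D((226,222)),(366,213)]);print(FL.round(1),r2,np.linalg.norm(FL-FR))
FR3,r=tri([a,b,w],[S((252,127)),D((352,356)),(286,213)]);print(FR3.round(1),r)
for F,p in((FR,(216,390)),(FL,(357,378))):
    c,d=rays(a,[S(p)]);d=d[0];v=c-F;B=v@d;disc=B*B-(v@v-147.8**2)
    for t in(-B-np.sqrt(max(disc,0)),-B+np.sqrt(max(disc,0))):
        X=c+t*d;u=X-F;print("rear",X.round(1),"droop",np.degrees(np.arctan2(-u[2],np.hypot(u[0],u[1]))).round(2),"yaw",np.degrees(np.arctan2(u[1],u[0])).round(2),disc)
```

```text
[ 449.3 -323.9  251.6] [1.44, 1.44]
[ 453.8 -278.7  253. ] [1.29, 1.29] 45.42496637962514
[ 447.7 -325.   255.1] [1.39, 1.33, 2.4]
rear [ 595.6 -343.9  257.6] droop -2.34 yaw -7.77 12886.016335979337
rear [ 422.2 -367.6  113. ] droop 69.66 yaw -121.82 12886.016335979337
rear [ 600.3 -298.4  256.9] droop -1.48 yaw -7.64 12826.686754817842
rear [ 427.2 -311.5  111.4] droop 73.4 yaw -129.21 12826.686754817842
```

The plate sits level in the jaws (droop is 0 within noise), centred, with about 4.5 mm gripped. I'll compute the tool targets for hooking it in.

```bash
cat > tgt.py <<'E'
from h import *
from scipy.spatial.transform import Rotation as Ro
SC=np.array([586.6,194.1,160.0]);SY=-3.46
OFF=np.array([-50,0,196.5])
def tool(tipx,tipz,th,y=0,off=OFF,ref=(95,0,0)):
    """tool pose so that plate point ref is at saw-frame (tipx,y,tipz) relative to throat, tilt th rear down"""
    Rs=Ro.from_euler("z",SY,degrees=True);Rp=Rs*Ro.from_euler("y",th,degrees=True)
    p=SC+Rs.apply([tipx,y,tipz])+Rp.apply(off-np.array(ref,float))
    return p,Rp*Ro.from_euler("xyz",[180,0,90],degrees=True)
def delta(s,p,R):
    R0=Ro.from_euler("xyz",s["ee_rot"],degrees=True)
    return (p-s["ee_pos"]).round(1),(R*R0.inv()).as_rotvec().round(4)
E
python3 - <<'E'
from tgt import *
from workcell import telemetry
s=telemetry.state()
for n,a in(("hover",(84,60,8)),("above",(83,5,8)),("in",(83,-12,8)),("hook",(95,-12,8)),("hook2",(96.5,-11,3.5))):
    p,R=tool(*a);print(n,p.round(1),R.as_euler("xyz",degrees=True).round(2),*delta(s,p,R))
E
```

```text
hover [554.4 196.  434.8] [-172.      0.     86.54] [ 80.5 500.   -2. ] [0.0154 0.1418 0.0557]
above [553.4 196.1 379.8] [-172.      0.     86.54] [ 79.5 500.1 -57. ] [0.0154 0.1418 0.0557]
in [553.4 196.1 362.8] [-172.      0.     86.54] [ 79.5 500.1 -74. ] [0.0154 0.1418 0.0557]
hook [565.4 195.4 362.8] [-172.      0.     86.54] [ 91.5 499.4 -74. ] [0.0154 0.1418 0.0557]
hook2 [550.4 196.3 354. ] [-176.5     0.     86.54] [ 76.5 500.3 -82.7] [0.0085 0.0636 0.0559]
```

Emit:
jog_arm --series '[[[5,25,5],[0,0,0],0.4],[[10,60,10],[0,0,0],0.4],[[16,95,15],[0,0,0],0.4],[[21,130,15],[0,0,0],0.4],[[27,165,15],[0,0,0],0.4]]'

```text
time_s: 4.52
ee_pos: [500.2, -137.4, 449.1]
ee_rot: [-179.8, 0.1, 83.3]
force: [-0.4, 0.0, -3.9]
gripper_width: 61.3
```

Emit:
jog_arm --series '[[[5,35,0],[0,0,0],0.4],[[10,70,0],[0,0,0],0.4],[[16,105,0],[0,0,0],0.4],[[21,140,0],[0,0,0],0.4],[[27,175,0],[0,0,0],0.4]]'

```text
time_s: 4.93
ee_pos: [526.3, 39.3, 446.1]
ee_rot: [-179.5, 0.2, 83.3]
force: [1.4, -0.2, -4.9]
gripper_width: 61.2
```

Emit:
jog_arm --series '[[[5,35,0],[0,0,0.02],0.4],[[10,70,0],[0,0.02,0.04],0.4],[[16,105,0],[0.005,0.06,0.05],0.4],[[21,135,0],[0.01,0.1,0.055],0.4],[[25,155,0],[0.015,0.142,0.056],0.4]]'

```text
time_s: 5.35
ee_pos: [550.9, 197.3, 442.9]
ee_rot: [-170.8, 0.1, 86.7]
force: [-0.7, -0.6, -4.9]
gripper_width: 60.9
```

```bash
python3 snap.py w3
python3 - <<'E'
from tgt import *
from workcell import telemetry
s=telemetry.state();print(delta(s,*tool(84,60,8)))
E
```

```text
{'time_s': 5.35, 'ee_pos': [550.91, 197.31, 442.85], 'ee_rot': [-170.85, 0.05, 86.66], 'force': [-0.73, -0.61, -4.94], 'gripper_width': 60.85, 'qpos': [17.78, 20.1, 81.73, 3.24, 86.74, -69.3]}
(array([ 2.7, -3.6, -7.4]), array([-0.004 , -0.0222, -0.0033]))
```

View pics/w3.png

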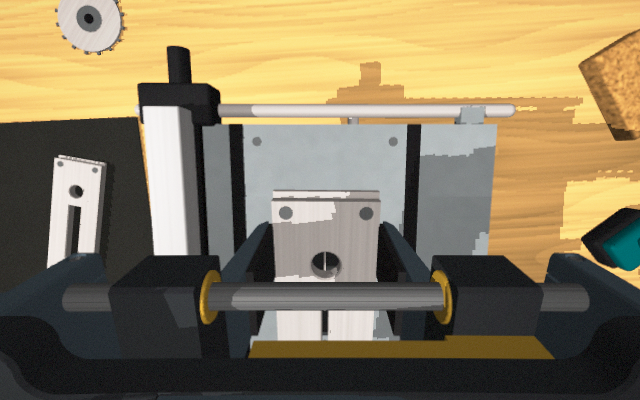

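The wrist view shows the saw's front table dots at (257,141) and (393,141). The plate dots are still at (286,213) and (366,213), so the plate has not slipped.

Run:
```python
from tgt import *
f=load("w3")
print(plane(f,[(257,141.3),(393,141.3)],160).round(1))
# plate dots in tool frame via wrist, on plane z_tool=186.5
T=np.array(f["T_tool_cam"]);g=dict(f);g["T_wc"]=T
print(plane(g,[(286,213),(366,213),(325.5,263)],186.5).round(1))
```

```text
[[449.8 142.7 160. ]
 [456.9 262.3 160. ]]
[[-22.4 -22.9 186.5]
 [ 23.4 -22.8 186.5]
 [  0.2   9.1 186.5]]
```

Run:
```python
from tgt import *
from workcell import telemetry
s=telemetry.state();print(delta(s,*tool(82,8,8)),delta(s,*tool(82,-12,8)))
```

```text
(array([  0.7,  -3.5, -59.4]), array([-0.004 , -0.0222, -0.0033])) (array([  0.7,  -3.5, -79.4]), array([-0.004 , -0.0222, -0.0033]))
```

Emit:
jog_arm --series '[[[0.7,-3.5,-15],[-0.004,-0.022,-0.003],0.4],[[0.7,-3.5,-30],[-0.004,-0.022,-0.003],0.4],[[0.7,-3.5,-45],[-0.004,-0.022,-0.003],0.4],[[0.7,-3.5,-55],[-0.004,-0.022,-0.003],0.4],[[0.7,-3.5,-59],[-0.004,-0.022,-0.003],0.4]]'

```text
time_s: 5.82
ee_pos: [551.7, 195.8, 379.3]
ee_rot: [-171.6, 0.2, 86.5]
force: [0.8, 0.3, -4.3]
gripper_width: 60.8
```

Emit:
jog_arm --series '[[[0,0,0],[0,0,0],0.4],[[0,0,0],[0,0,0],0.4],[[0,0,0],[0,0,0],0.4],[[0,0,0],[0,0,0],0.4],[[0,0,0],[0,0,0],0.4]]'

```text
time_s: 6.23
ee_pos: [551.8, 195.8, 380.1]
ee_rot: [-171.7, 0.1, 86.5]
force: [-0.2, -0.8, -4.1]
gripper_width: 60.8
```

```bash
python3 snap.py w4
python3 - <<'E'
from tgt import *
from workcell import telemetry,imaging
s=telemetry.state();print(delta(s,*tool(82,8,8)),delta(s,*tool(82,-12,8)))
for n in("scene","side"):
    f=imaging.grab_frame(n);np.savez(f"pics/{n}4.npz",**f)
    x0,y0=(330,60) if n=="scene" else (170,60)
    cv2.imwrite(f"pics/{n}4.png",cv2.resize(f["pixels"][y0:y0+145,x0:x0+190,::-1],None,fx=4,fy=4,interpolation=cv2.INTER_CUBIC))
E
```

```text
{'time_s': 6.23, 'ee_pos': [551.83, 195.79, 380.11], 'ee_rot': [-171.69, 0.12, 86.54], 'force': [-0.18, -0.8, -4.1], 'gripper_width': 60.83, 'qpos': [17.7, 21.97, 87.94, 2.95, 77.91, -69.65]}
(array([0.7, 0.4, 2.7]), array([ 0.0018, -0.0057, -0.0001])) (array([  0.7,   0.4, -17.3]), array([ 0.0018, -0.0057, -0.0001]))
```

View pics/scene4.png

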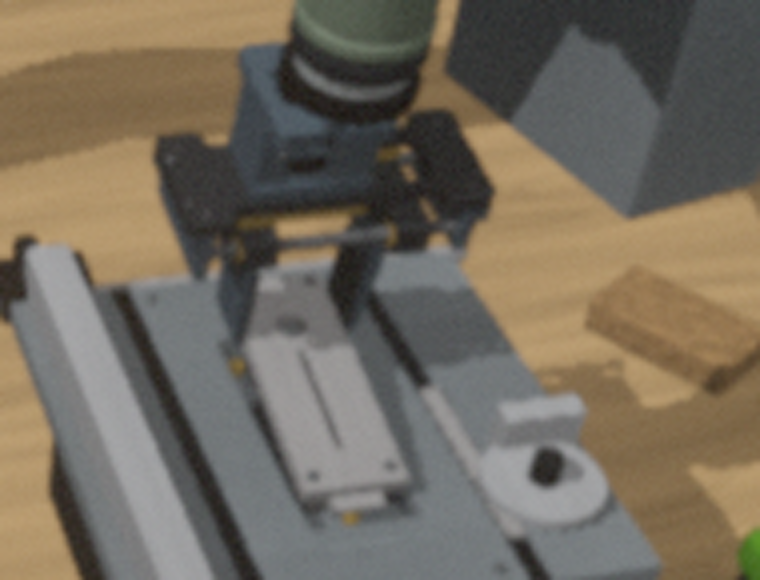

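View pics/side4.png

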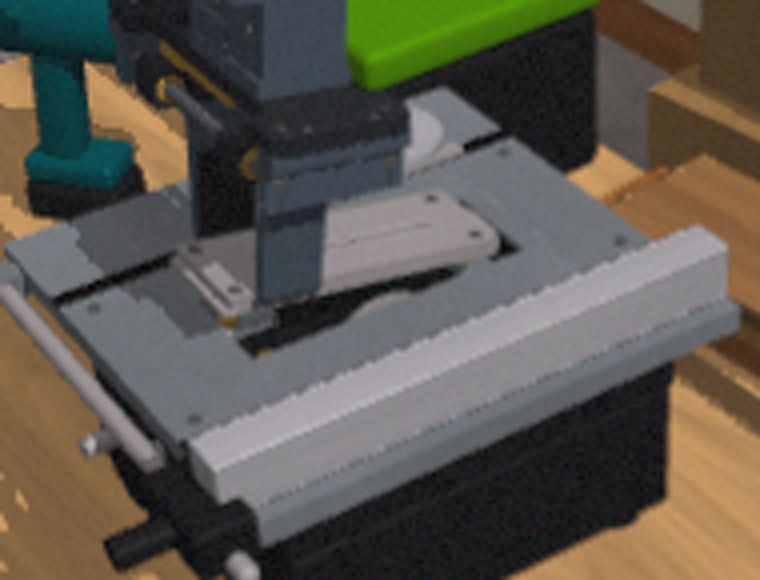

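View pics/w4.png

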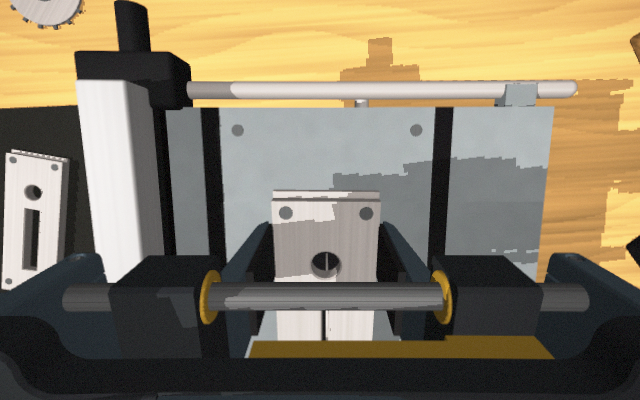

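The plate is above the opening. Its rear dots are at (314,475) and (391,465) in the scene crop and at (475,235) and (431,199) in the side crop. I'll triangulate them in the throat frame.

Run:
```python
from tgt import *
a,b=load("scene4"),load("side4")
S=lambda p:np.array(p)/4+np.array((330,60))-.375; D=lambda p:np.array(p)/4+np.array((170,60))-.375
Rs=Ro.from_euler("z",SY,degrees=True);Q={}
for n,p,q in(("RR",(314,475),(475,235)),("RL",(391,465),(431,199)),("FL",(308,281),(195,249))):
    X,r=tri([a,b],[S(p),D(q)]);Q[n]=X;print(n,X.round(1),r,"throat",Rs.inv().apply(X-SC).round(1))
# expected from tool
f=load("w4");Tt=f["T_wc"]@np.linalg.inv(f["T_tool_cam"]);
for n,pp in(("RR",(74,-23,10)),("RL",(74,23,10)),("FL",(-74,23,10)),("tip",(95,0,0))):
    d=np.array(pp,float)-OFF; t=np.array([d[1],d[0],-d[2]])
    print("exp",n,Rs.inv().apply(Tt[:3,:3]@t+Tt[:3,3]-SC).round(1))
```

```text
RR [644.8 166.2 175.4] [0.62, 0.62] throat [ 59.8 -24.3  15.4]
RL [647.7 212.3 175.3] [0.57, 0.57] throat [59.9 21.9 15.3]
FL [502.2 220.6 199.1] [0.32, 0.32] throat [-85.8  21.4  39.1]
exp RR [ 60.9 -23.8  17.7]
exp RL [60.9 22.2 17.6]
exp FL [-85.5  22.2  39. ]
exp tip [80.3 -0.8  4.7]
```

Emit:
jog_arm --series '[[[2,1.1,0],[0,0,0],0.4],[[2,1.1,-4],[0,0,0],0.4],[[2,1.1,-8],[0,0,0],0.4],[[2,1.1,-12],[0,0,0],0.4],[[2,1.1,-14],[0,0,0],0.4]]'

```text
time_s: 6.8
ee_pos: [553.6, 196.9, 364.8]
ee_rot: [-171.6, 0.2, 86.5]
force: [-1.0, 1.1, -3.3]
gripper_width: 60.9
```

Emit:
jog_arm --series '[[[1.5,0,0],[0,0,0],0.4],[[3,-0.1,0],[0,0,0],0.4],[[4.5,-0.2,0],[0,0,0],0.4],[[6,-0.3,0],[0,0,0],0.4],[[7.5,-0.4,0],[0,0,0],0.4]]'

```text
time_s: 7.22
ee_pos: [561.3, 196.4, 364.8]
ee_rot: [-171.6, 0.2, 86.5]
force: [0.8, 0.7, -3.5]
gripper_width: 61.1
```

Emit:
jog_arm --series '[[[1,0,0],[0,0,0],0.4],[[2,-0.1,0],[0,0,0],0.4],[[3,-0.2,0],[0,0,0],0.4],[[4,-0.2,0],[0,0,0],0.4],[[4.5,-0.3,0],[0,0,0],0.4]]'

```text
time_s: 7.63
ee_pos: [566.0, 196.1, 364.8]
ee_rot: [-171.6, 0.2, 86.5]
force: [0.4, -0.1, -3.5]
gripper_width: 61.4
```

```bash
cat > look.py <<'E'
import sys
from tgt import *
from workcell import telemetry,imaging
k=sys.argv[1]
for n in("scene","side"):
    f=imaging.grab_frame(n);np.savez(f"pics/{n}{k}.npz",**f)
    x0,y0=(330,60) if n=="scene" else (170,60)
    cv2.imwrite(f"pics/{n}{k}.png",cv2.resize(f["pixels"][y0:y0+145,x0:x0+190,::-1],None,fx=4,fy=4,interpolation=cv2.INTER_CUBIC))
print(np.round(telemetry.state()["force"],1))
E
python3 look.py 5
```

```text
[-0.2  0.1 -5.1]
```

View pics/scene5.png

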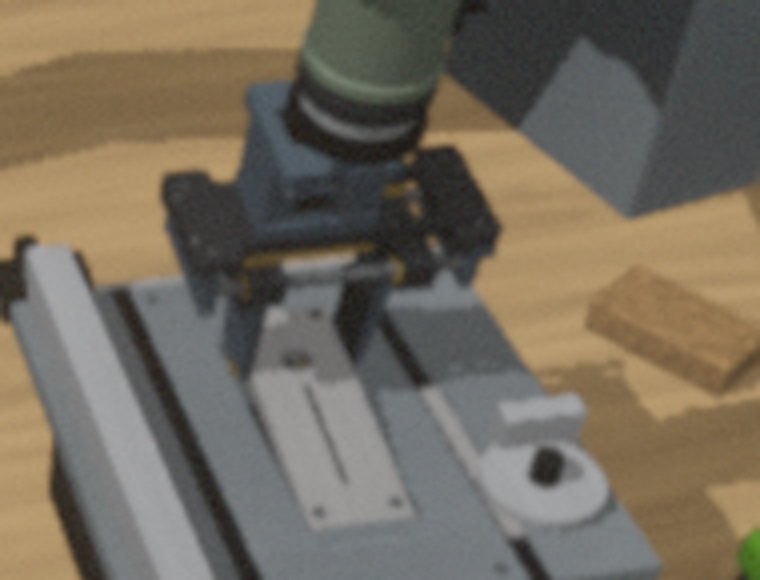

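View pics/side5.png

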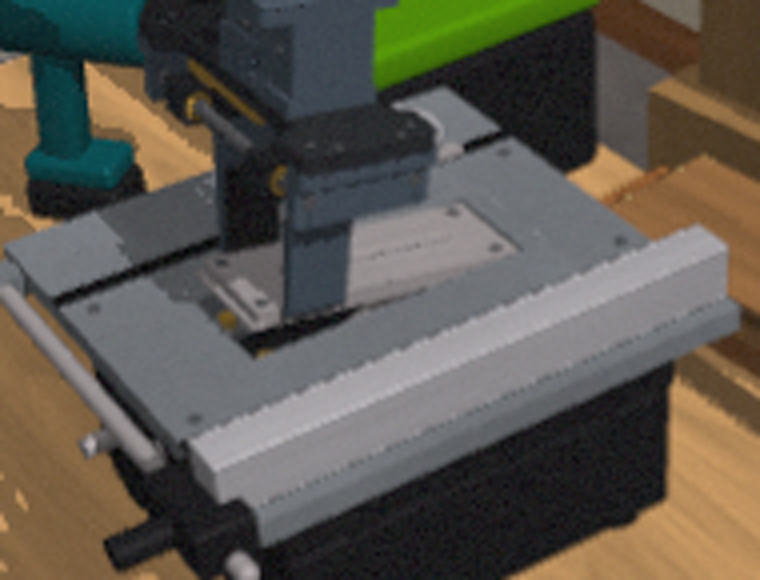

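The plate is in the opening with its rear end at the lip; the tongue is no longer visible. Rear dots are at (319,513) and (396,502) in the scene crop and at (496,248) and (454,212) in the side crop.

Run:
```python
from tgt import *
a,b=load("scene5"),load("side5")
S=lambda p:np.array(p)/4+np.array((330,60))-.375; D=lambda p:np.array(p)/4+np.array((170,60))-.375
Rs=Ro.from_euler("z",SY,degrees=True)
for n,p,q in(("RR",(319,513),(496,248)),("RL",(396,502),(454,212)),("FL",(316,314),(221,262))):
    X,r=tri([a,b],[S(p),D(q)]);print(n,r,"throat",Rs.inv().apply(X-SC).round(1))
```

```text
RR [0.1, 0.1] throat [ 74.1 -23.6  -0. ]
RL [0.32, 0.32] throat [74.8 22.   0.6]
FL [0.19, 0.19] throat [-71.7  23.8  23.9]
```

Run:
```python
from tgt import *
from workcell import telemetry
s=telemetry.state();Rs=Ro.from_euler("z",SY,degrees=True)
for ang in(-2.5,-5):
    fr=ang/-5
    piv=SC+Rs.apply([83.7,-.4,-11.3]);new=piv+fr*Rs.apply([1.5,0.3,0.3])
    rv=Rs.apply([0,np.radians(ang),0]);R=Ro.from_rotvec(rv)
    print(s["ee_pos"],(new+R.apply(s["ee_pos"]-piv)-s["ee_pos"]).round(1),rv.round(4))
```

```text
[565.8949715  196.14826832 364.78916204] [-8.6  0.7 -4.6] [-0.0026 -0.0436  0.    ]
[565.8949715  196.14826832 364.78916204] [-16.9   1.3  -9.6] [-0.0053 -0.0871  0.    ]
```

Emit:
jog_arm --series '[[[-3.4,0.3,-1.9],[-0.001,-0.0174,0],0.4],[[-6.8,0.5,-3.7],[-0.002,-0.0348,0],0.4],[[-10.2,0.8,-5.6],[-0.003,-0.0522,0],0.4],[[-13.6,1.1,-7.6],[-0.004,-0.0697,0],0.4],[[-16.9,1.3,-9.6],[-0.005,-0.0871,0],0.4]]'

```text
time_s: 8.15
ee_pos: [548.5, 197.4, 355.0]
ee_rot: [-176.6, 0.2, 86.5]
force: [0.7, 0.4, -4.0]
gripper_width: 61.3
```

```bash
python3 look.py 6
```

```text
[-0.3  0.1 -4.3]
```

View pics/scene6.png

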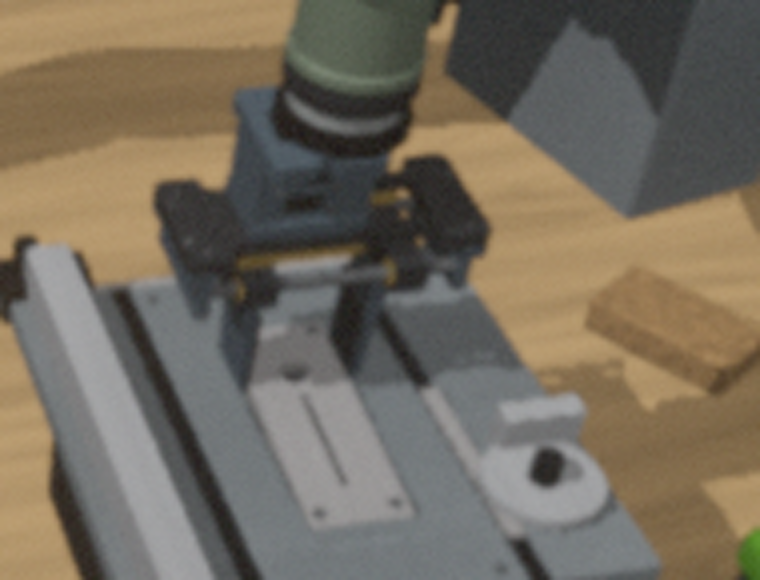

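View pics/side6.png

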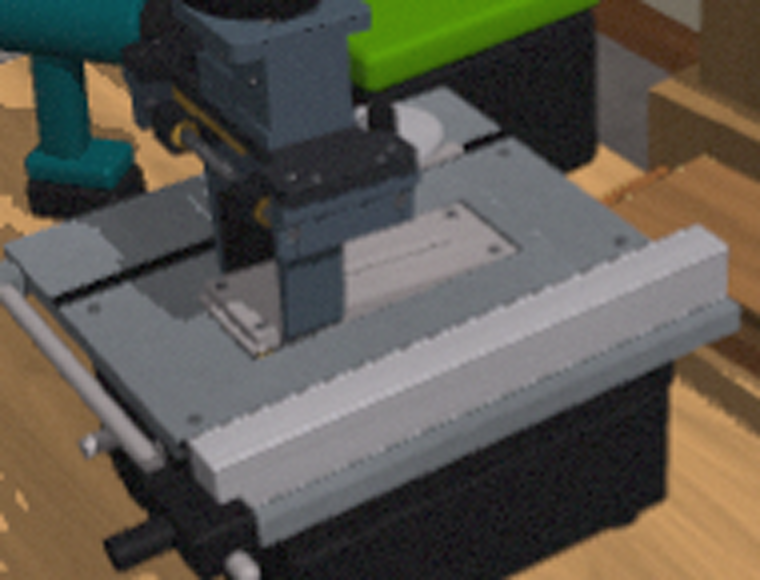

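The plate is hooked, about 4° nose-up, with its rear tight to the lip and no side load. I'll release it onto the nose and lift off.

Emit:
jog_arm --series '[[[0,0,0],[0,0,0],0.9],[[0,0,0],[0,0,0],0.9],[[0,0,0],[0,0,0],0.9],[[0,0,0],[0,0,0],0.9],[[0,0,0],[0,0,0],0.9]]'

```text
time_s: 8.67
ee_pos: [548.4, 197.5, 355.5]
ee_rot: [-176.6, 0.1, 86.6]
force: [-0.5, 0.6, -0.5]
gripper_width: 81.8
```

Emit:
jog_arm --series '[[[0,0,15],[0,0,0],0.9],[[0,0,35],[0,0,0],0.9],[[0,0,60],[0,0,0],0.9],[[0,0,80],[0,0,0],0.9],[[0,0,80],[0,0,0],0]]'

```text
time_s: 9.08
ee_pos: [549.0, 197.6, 440.4]
ee_rot: [-177.1, -0.1, 86.5]
force: [-0.0, 0.4, 0.7]
gripper_width: 77.9
```

```bash
python3 look.py 7; python3 snap.py w7
```

```text
[-0.7  0.1 -0.7]
{'time_s': 9.18, 'ee_pos': [548.37, 197.43, 436.05], 'ee_rot': [-176.69, 0.1, 86.55], 'force': [-0.67, 0.13, -0.69], 'gripper_width': 70.33, 'qpos': [18.39, 18.76, 84.47, 1.15, 79.88, -68.39]}
```

View pics/scene7.png

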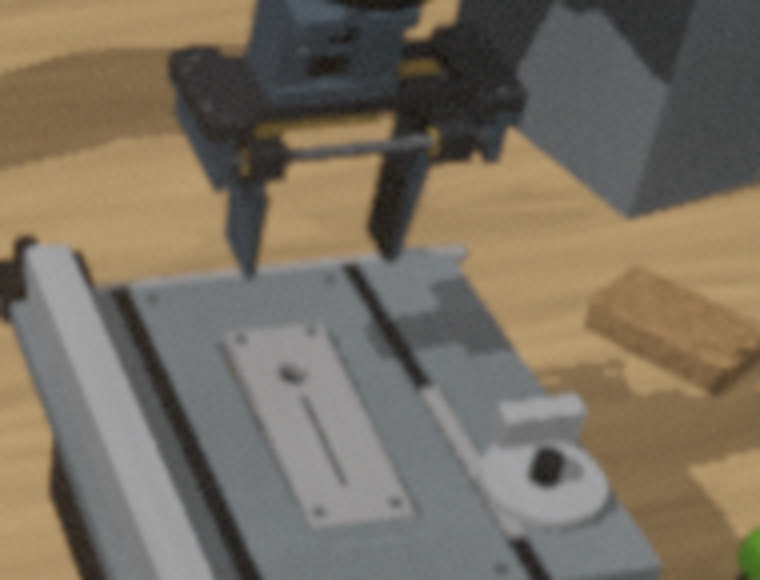

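View pics/side7.png

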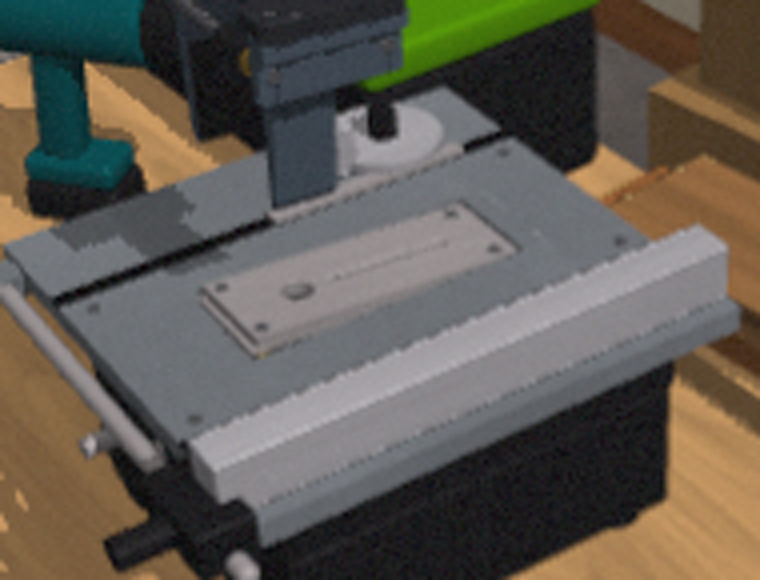

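View pics/w7.png

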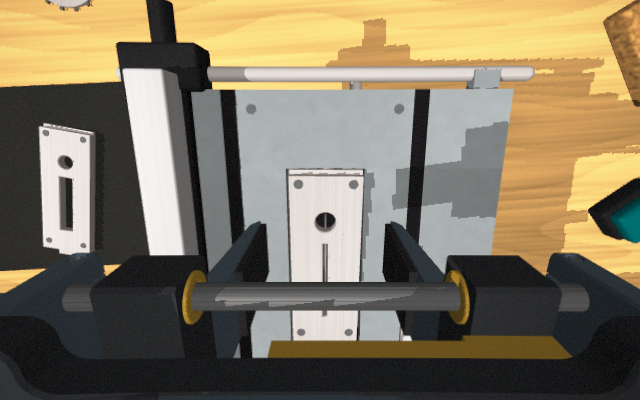

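The plate rests hooked and proud on the nose, with front dots at (241,340) and (313,331) in the scene crop. Next I'll press at plate x ≈ -66 with the jaws closed and the tool vertical.

Emit:
jog_arm --series '[[[-10,0.3,0],[-0.002,-0.03,0],0],[[-20,0.5,0],[-0.0035,-0.058,0],0],[[-26.6,0.6,0],[-0.0035,-0.058,0],0],[[-26.6,0.6,-25],[-0.0035,-0.058,0],0],[[-26.6,0.6,-40],[-0.0035,-0.058,0],0]]' --squeeze 20

```text
time_s: 9.65
ee_pos: [520.8, 197.9, 393.2]
ee_rot: [-179.8, 0.2, 86.6]
force: [-0.1, 0.4, 0.0]
gripper_width: 32.7
```

Emit:
jog_arm --series '[[[0,0,-10],[0,0,0],0],[[0,0,-17],[0,0,0],0],[[0,0,-17],[0,0,0],0],[[0,0,-17],[0,0,0],0],[[0,0,-17],[0,0,0],0]]'

```text
time_s: 10.07
ee_pos: [521.1, 198.0, 376.7]
ee_rot: [-179.8, 0.2, 86.6]
force: [0.2, -0.2, -0.8]
gripper_width: 1.1
```

Emit:
jog_arm --series '[[[0,0,-8],[0,0,0],0],[[0,0,-13],[0,0,0],0],[[0,0,-16],[0,0,0],0],[[0,0,-18],[0,0,0],0],[[0,0,-20],[0,0,0],0]]'

```text
time_s: 10.48
ee_pos: [521.2, 197.9, 358.8]
ee_rot: [-179.9, 0.1, 86.6]
force: [-1.2, -1.8, 13.5]
gripper_width: 0.3
```

Emit:
jog_arm --series '[[[0,0,-1],[0,0,0],0],[[0,0,-2],[0,0,0],0],[[0,0,-3],[0,0,0],0],[[0,0,-4],[0,0,0],0],[[0,0,-4],[0,0,0],0]]'

```text
time_s: 10.9
ee_pos: [520.9, 197.9, 354.0]
ee_rot: [-179.8, 0.2, 86.6]
force: [-0.9, 0.3, 0.2]
gripper_width: 0.5
```

Emit:
jog_arm --series '[[[0,0,-1],[0,0,0],0],[[0,0,-2],[0,0,0],0],[[0,0,-3],[0,0,0],0],[[0,0,-4],[0,0,0],0],[[0,0,-4],[0,0,0],0]]'

```text
time_s: 11.32
ee_pos: [520.6, 197.8, 351.1]
ee_rot: [-179.8, 0.2, 86.6]
force: [-2.8, -0.3, 7.8]
gripper_width: 0.5
```

Emit:
jog_arm --series '[[[0,0,-1],[0,0,0],0],[[0,0,-2],[0,0,0],0],[[0,0,-3],[0,0,0],0],[[0,0,-4],[0,0,0],0],[[0,0,-4],[0,0,0],0]]'

```text
time_s: 11.73
ee_pos: [520.2, 197.7, 350.9]
ee_rot: [-179.9, 0.1, 86.6]
force: [-7.0, -2.3, 21.5]
gripper_width: 0.7
```

It snapped under, then came up solid at tip z ≈ 159.9 with 21 N. I'll lift off and check.

Emit:
jog_arm --series '[[[0,0,5],[0,0,0],0],[[0,0,20],[0,0,0],0],[[0,0,45],[0,0,0],0],[[0,0,70],[0,0,0],0],[[0,0,90],[0,0,0],0]]'

```text
time_s: 12.15
ee_pos: [520.3, 197.7, 442.5]
ee_rot: [180.0, 0.1, 86.6]
force: [0.5, -0.1, 0.5]
gripper_width: 0.3
```

```bash
python3 look.py 8; python3 snap.py w8
```

```text
[ 0.2  0.5 -0.1]
{'time_s': 12.25, 'ee_pos': [520.72, 197.85, 444.41], 'ee_rot': [179.66, -0.05, 86.56], 'force': [0.21, 0.54, -0.14], 'gripper_width': 0.41, 'qpos': [19.64, 15.33, 88.16, -0.09, 76.18, -66.9]}
```

View pics/scene8.png

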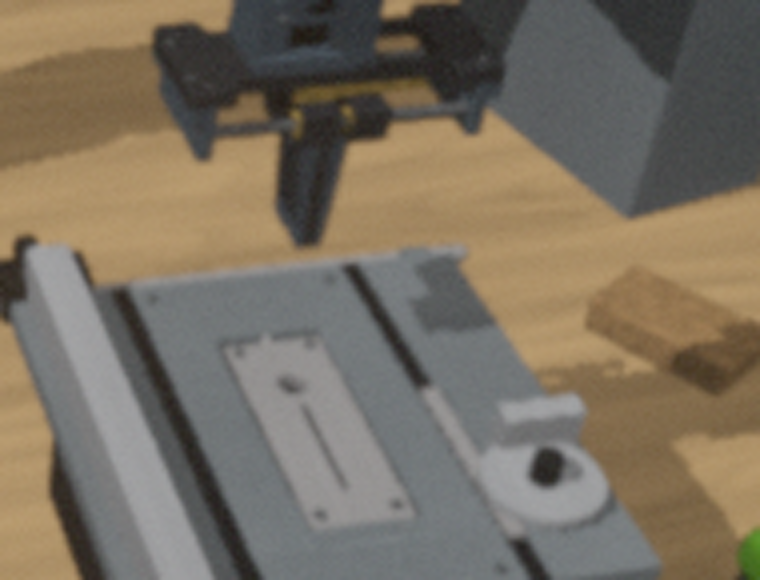

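View pics/side8.png

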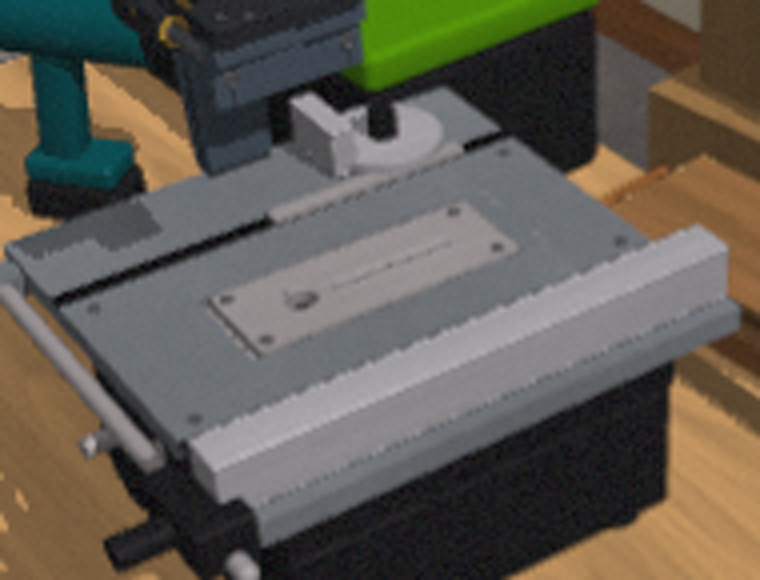

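View pics/w8.png

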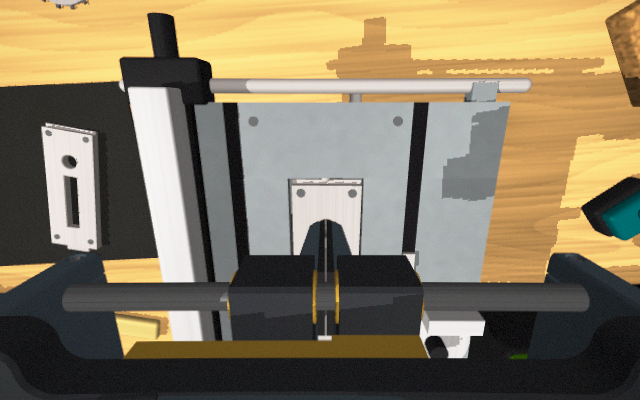

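Run:
```python
from tgt import *
a,b=load("scene8"),load("side8")
S=lambda p:np.array(p)/4+np.array((330,60))-.375; D=lambda p:np.array(p)/4+np.array((170,60))-.375
Rs=Ro.from_euler("z",SY,degrees=True)
for n,p,q in(("RR",(320,515),(497,247)),("RL",(397,505),(454,211.5)),("FL",(312,343),(227,300)),("FR",(239,351),(266,339)),("table RL",(0,0),(0,0))):
    if p==(0,0):continue
    X,r=tri([a,b],[S(p),D(q)]);print(n,r,"throat",Rs.inv().apply(X-SC).round(1))
s=np.array([520.7,197.8,444.4]);g=SC+Rs.apply([66,0,0]);print(g)
```

```text
RR [0.38, 0.38] throat [ 75.3 -23.2  -0.3]
RL [0.27, 0.27] throat [75.7 22.8 -0.4]
FL [0.84, 0.84] throat [-72.4  24.5  -0.2]
FR [0.0, 0.0] throat [-73.  -22.6   0.7]
[652.47969356 190.11678812 160.        ]
```

All four dots lie within 0.7 mm of the table level, and the plate is 1.5 mm towards the lip, as it should be. Next I'll press lightly over the rear screw to confirm that end is bearing too.

Emit:
jog_arm --series '[[[35,-2,0],[0,0,0],0],[[70,-4,-20],[0,0,0],0],[[105,-6,-45],[0,0,0],0],[[131,-7.7,-65],[0,0,0],0],[[131,-7.7,-80],[0,0,0],0]]'

```text
time_s: 12.72
ee_pos: [654.9, 189.2, 356.3]
ee_rot: [-180.0, 0.2, 86.5]
force: [-0.9, -0.3, -0.1]
gripper_width: 0.5
```

Emit:
jog_arm --series '[[[0,0,-2],[0,0,0],0],[[0,0,-5],[0,0,0],0],[[0,0,-8],[0,0,0],0],[[0,0,-10],[0,0,0],0],[[0,0,-10],[0,0,0],0]]'

```text
time_s: 13.13
ee_pos: [653.1, 188.9, 350.8]
ee_rot: [-179.9, 0.2, 86.5]
force: [-8.9, -2.7, 22.0]
gripper_width: 0.3
```

Emit:
jog_arm --series '[[[0,0,5],[0,0,0],0],[[0,0,20],[0,0,0],0],[[0,0,45],[0,0,0],0],[[-10,0,70],[0,0,0],0],[[-40,0,90],[0,0,0],0]]'

```text
time_s: 13.55
ee_pos: [614.7, 188.8, 440.4]
ee_rot: [-180.0, 0.2, 86.4]
force: [-0.6, 0.1, 1.0]
gripper_width: 0.7
```

Emit:
jog_arm --series '[[[-40,0,10],[0,0,0],0],[[-80,0,20],[0,0,0],0],[[-120,0,20],[0,0,0],0],[[-160,0,20],[0,0,0],0],[[-160,0,20],[0,0,0],0]]'

```text
time_s: 13.97
ee_pos: [447.8, 188.0, 459.5]
ee_rot: [-179.5, 0.3, 86.5]
force: [-0.2, -0.9, 0.3]
gripper_width: -0.0
```

```bash
python3 look.py 9; python3 -c "
from h import *
cv2.imwrite('pics/s9.png',load('scene9')['pixels'][:,:,::-1])"
```

```text
[ 0.2 -0.8 -0.2]
```

View pics/side9.png

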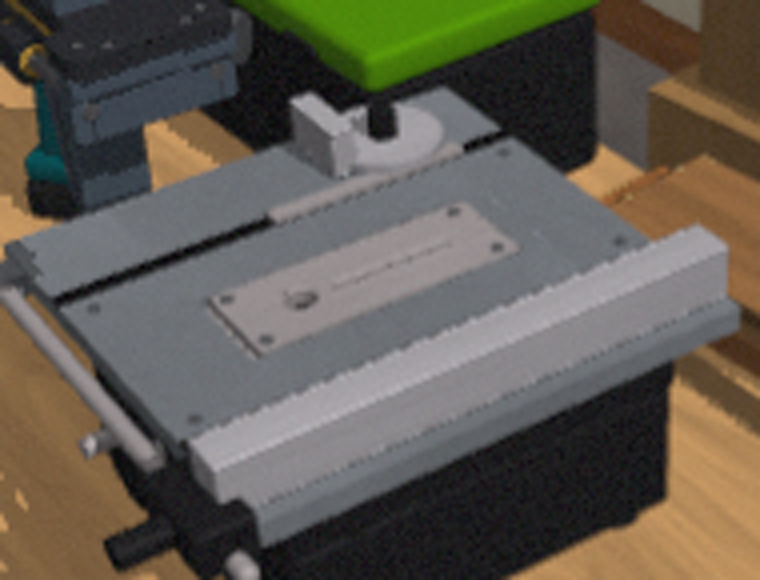

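View pics/s9.png

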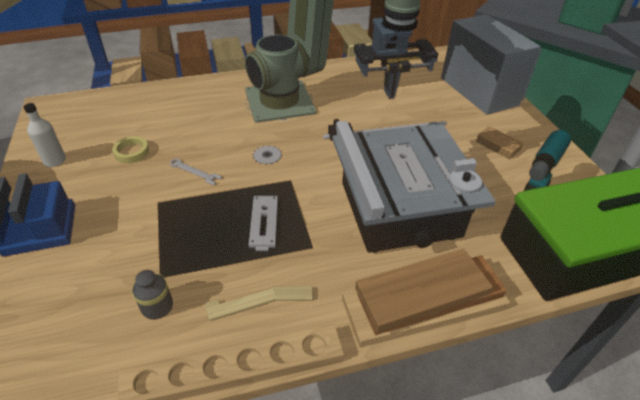

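The plate lies flush in the opening, unchanged since the rear press. The spare (263,221) and the push stick (262,300) have not moved, and the arm is clear of everything. I'll hand the job in.

```bash
python3 -c "
from workcell import env
print(env.job_done())"
```

```text
the job is handed in; nothing more can be done
None
```

The narrow-slot plate is fitted in the saw, and I handed the job in at about 14 s; no verdict is reported. I gripped it across its width near the front, hooked the tongue under the lip at about 9° and released it onto the plunger nose. It snapped under at about 13.5 N, and I then pressed it home.

**Last checks:**
- **Flush:** all four corner dots measured within 0.7 mm of table level. The plate sits about 1.5 mm to the rear, where it should be when bearing on the lip.
- **Seated:** pressing at the front and over the rear screw with about 22 N met a solid stop at the same height (fingertips at 159.8–159.9 mm).
- **Left alone:** the spare plate and push stick have not moved, and the arm stands clear with no force on the tool.

**What was not measured or disagreed:**
- **Screw forces:** I could not measure the force on each screw; I inferred it from those two presses.
- **Camera disagreement:** the wrist camera read about 1.5 mm further in x than the two fixed cameras, within the stated calibration. I used the fixed-camera values.
- **Droop:** the plate drooped about 1° in the jaws, and I corrected for that before hooking it in.

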